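Turn the swivel hook to its stop and hang the green batch tag

TASK

The green batch tag goes on the swivel hook of the white-based stand. First, with the hook still empty, gently swing the hook round anticlockwise until it rests against its red stop pin, wherever that has been set; then take the green tag from the wooden block and hang it by its eye on the hook so that it hangs straight and freely, with the hook still resting against the pin. Press lightly on the hook and the pin throughout (never over 16 N), and leave the other tags and everything else where they are.

Things in the scene. Friction and masses are not known exactly. Their poses are not given: they have to be found in the camera images.
- stand: Fixed stand: white base plate 130 x 100 x 12 mm (its centre 15 mm along x from the origin), dark post 22 mm thick. Origin on the table under the post's axis, z up. Its x axis points roughly the way the hook must face.
- collar: Collar on the post, 32 mm across, 132 to 138 mm above the table, its origin on the axis and its axes as the stand's. It carries the rigid red stop pin: upright, 8 mm thick, 28 mm from the axis, up to 160 mm above the table. The pin is set so that the arm, resting on it, points up to 0.4 rad either side of the stand's x. Its setting is not measured: see it or feel for it.
- hook: Swivel hook on the post. Origin on its vertical axis, 150 mm above the table. Turret 30 mm across (140 to 161 mm above the table) with a level brass arm, 8 mm thick, centre line 150 mm above the table, along the hook's x; 80 mm from the axis it turns straight up to a round tip 166 mm above the table. The arm itself meets the stop pin.
- hook_tip (a point): Point on the arm's centre line at the corner where it turns up, 80 mm from the swivel axis; axes as the hook's. The swivel is stiff: it takes about 2 to 4 N at 58 mm from the axis and stays where it is left; a light spring keeps it resting on the pin once it is there. It starts 1.1 to 1.7 rad clockwise (seen from above) of the stand's x: turn it anticlockwise.
- green_tag: The green tag (loose, about 0.09 kg): stiff plate 64 mm wide (its y), 6 mm thick (its x), 134 mm tall (its z). Origin at the centre of its lower edge. Both faces are alike.
- green_tag_mid (a point): Centre of the green tag, 67 mm above its lower edge; axes as the tag's. Grip it by the top 25 mm, across its 6 mm thickness.
- green_tag_eye (a point): Centre of the green tag's eye, a hole through the plate 26 mm wide and 34 mm tall, 62 mm above the lower edge. The plate reaches 55 mm above the eye, so fingers can stay above the arm. Hanging, the eye's upper edge rests on the arm and its centre is 13 mm below the arm's centre line, 4 to 52 mm inward of hook_tip (30 is good).
- tag_block: Fixed wooden block 60 mm (its x) by 254 mm (its y) by 40 mm tall, origin under its centre. Three tags stand upright in a row along its y, 82 mm apart, each in a slot 10 mm wide and 30 mm deep (slot floor 10 mm above the table), their faces towards the block's x. Which tag is in which slot varies.
- yellow_tag_mid (a point): Centre of the yellow tag, same size as the green one; leave it alone.
- blue_tag_mid (a point): Centre of the blue tag, same size; leave it alone.
- shaker: White flour shaker, 64 mm diameter, 120 mm tall, origin under its centre; bystander.
- cutter: Steel ring cutter, 80 mm diameter, 35 mm tall, origin under its centre; bystander.
- brush: Pastry brush lying on the table; bystander.
- tongs: Aluminium tongs lying on the table, about 250 mm long; bystander.
Not all that is in view belongs to the job. There is more than one size of the green_tag; the job needs the smaller.

How it is judged:
On the way, in this order (a step that is already met when the one before it is completed fails the run):
1. the hook, still empty, rests against its stop pin (contact force between collar and hook above 0.2 N and distance between green_tag_eye and hook_tip above 0.07 m), for 0.3 s.
2. the green tag hangs on the hook by its eye (x of green_tag_eye in the frame of hook_tip between -0.052 and -0.004 m and z of green_tag_eye in the frame of hook_tip between -0.02 and -0.008 m and y of green_tag_eye in the frame of hook_tip between -0.013 and 0.013 m and angle between green_tag_eye's own z axis and vertical below 0.17 rad and contact force between green_tag and hook above 0.2 N), for 0.2 s.
At the end, for the whole second after the job is handed in: The hook rests against its red stop pin (contact over 0.2 N, which its own light spring provides), and the green tag hangs at rest and released by its eye on the hook's arm between turret and upturned tip, its eye's centre 8 to 20 mm below the arm's centre line, upright within 0.17 rad (all of step 2 and contact force between collar and hook above 0.2 N and linear speed of green_tag below 0.03 m/s); the robot touches nothing.
It fails at once if the robot presses on the hook with more than 16 N (contact force between any of the arm, the fingers and hook above 16 N).
It fails at once if the robot presses on the stop pin or its collar with more than 16 N (contact force between any of the arm, the fingers and collar above 16 N).
It fails at once if the tag is pressed on the hook with more than 16 N (contact force between green_tag and hook above 16 N).
It fails at once if another tag is disturbed (distance of any of yellow_tag_mid, blue_tag_mid from where it was at the start of the episode above 0.02 m).
It fails at once if a bystander is disturbed (distance of any of shaker, cutter, brush, tongs from where it was at the start of the episode above 0.03 m).
It also fails if it takes over 72 s, if anything falls off the work surface, if the arm or the gripper's body presses on something with over 40 N, if the wrist force passes 120 N, or if a joint passes its speed limit or range.

ROBOT

A 6-joint arm with a two-finger parallel gripper is mounted at the origin on the work surface. World frame = base frame: x ahead of the robot, y to its left, z up, the work surface at z = 0. Lengths are in m, angles in rad, forces in N, time in s.
With the tool pointing down it reaches from about 0.25 to 0.725 m from the base axis. Payload 4 kg.
Tool frame: the origin (TCP) lies between the finger pads; the fingertips stand 11 mm ahead of it and the grasp point (between the pads) lies 8 mm behind it (bot.tip_extent is the distance from the TCP to the fingertips, in m); z points along the fingers, y is the line along which they close (so a half turn about z gives the same grasp; the last joint's range is limited). The gripper opens to 85 mm and grips with 20 to 120 N. Pads are 22 mm wide; open, the fingers measure 114 mm over their backs; the gripper's body (76 mm by 85 mm) begins 54 mm behind the grasp point. The pads swing forward as they close: fully open they stand 13 mm farther back than shut.
Start: joints at [-1.154, 0.241, 0.005, 1.335, 0, 1.571], TCP at [0.202, -0.457, 0.242] pointing down, gripper open.
Joint ranges: [-2.72, 2.72], [-1.05, 1.87], [-1.09, 1.28], [-1.99, 2.15], [-1.42, 1.44], [-3.14, 3.14]. Speed limits (rad/s): [2.79, 2.79, 3.14, 3.14, 3.14, 3.14].

INTERFACE

Orientations are given as a unit quaternion [x, y, z, w].
In Python, from workcell import bot gives the robot as it stands. The module is installed in compiled form; this text tells all that it offers.
- The arm moves only by the tool drive_tool, never from a script. Its argument "rows" is a list of rows, each an object of numbers: "dx", "dy", "dz": the shift along the tool's x, y, z in units of 50 mm (1.0 is 50 mm); "wx", "wy", "wz": the turn, a rotation vector about the tool's x, y, z in units of 5 degrees (1.0 is 5 degrees); "hand": the finger opening in mm, from 0 to 85.4. A call has 1 to 20 rows; each row is the pose to reach, as a shift and turn from the pose commanded when the call began, along the tool's axes at that moment; what a row does not reach only later rows make up. A row lasts 1/10 s, in which the tool goes at most 50 mm and 8.59 degrees, less where a joint would pass 70% of its speed; a pose out of reach is approached as far as the arm can. A call with a gripper value outside its range is refused whole. The fingers move at their own pace and stop on an object; the grip force is fixed at half the most. Time passes only in rows, so rows that repeat a pose let the fingers close. It gives the time, the measured TCP pose, the force, the opening and the grip force at its end, in the units of the state.
- bot.get_obs(): the state, without advancing time (a new reading comes with each control period).
- bot.camera(name): name is "side" or "top"; returns the picture (420x560x3 uint8, red, green, blue); there is no depth.
- bot.get_calibration(name): a dict with "vfov" (degrees; the focal length in pixels is half the picture's height over the tangent of half this angle, whatever the lens; pixels are square), "cx", "cy" (the principal point, pixels), "k1" (the pictures are not rectified: a ray, as slopes to the right and down, at radius r is drawn at 1 + k1 r^2 times it, then the intrinsics apply), "origin" and "rotation" of the camera in the world. Camera axes: x right, y up, looking along -z (the intrinsics and any distortion apply to the point x, -y, -z); pixel columns grow to the right and rows downward; lengths in m; the calibration is good to about 2 mm. A picture is of the moment at which its call begins. get_calibration takes no time and is no camera call.
- bot.job_done(): hands the job in; it is judged then, once.
Trained networks look in the newest picture that a camera, given by its name, has taken for a name from the list of things; names that differ only in an ending like _2 or _b are one class to them, and where a whole thing is asked for, a point or a joint stands for the part that bears it (a point fixed in the world has none). Each returns a list of dicts, best first, with "score" (0 to 1); they miss things now and then, are a little off and sometimes report something else, mostly with a low value. They report only what shows in the picture. A call takes as long as a camera call. They do not tell look-alikes from the thing itself.
- bot.look_for(camera, thing): "extent" ([centre column, centre row, width, height] in pixels, round what is visible of it).
- bot.outline_of(camera, thing): "region" (420x560 bool, what is visible of it) and "extent" ([centre column, centre row, width, height] in pixels, round what is visible of it).
The state is a dict: "clock": time; "joint_pos": joint angles; "joint_vel": joint speeds; "tau": joint torques, N m; "eef_pos": TCP position; "tool_rot": TCP orientation; "ft_force": force on the tool from outside, world axes, zero at the start; "ft_torque": the same for the moment, N m; "grip_width": finger opening in m; "grasp_force": force on a finger pad.
Only numpy, scipy, OpenCV 4.12 (cv2) and the standard library are available. Lean on these libraries where they do the work, as an engineer would, in place of code of your own. Each camera call takes 0.05 s, during which the arm holds its last target. There are 200 camera calls.

## Working session

There is one attempt and no reset: what is moved stays moved. The work goes in short steps, Python scripts to look and compute and a tool call to move; the robot and the scene stay as the last step left them, time stands still between calls to the robot, and variables do not carry over. Pictures are saved under pics/ and viewed, at most 10 in all, crops included, and the job is handed in when it is done.

Besides the shell and the picture viewer there is one more tool, called as name(argument=value, ...) on one line, values as JSON. drive_tool: Moves the arm, as the interface text tells. Its arguments: {"type":"object","properties":{"rows":{"type":"array","items":{"type":"object","properties":{"dx":{"type":"number"},"dy":{"type":"number"},"dz":{"type":"number"},"wx":{"type":"number"},"wy":{"type":"number"},"wz":{"type":"number"},"hand":{"type":"number"}}}}},"required":["rows"]}

```bash
mkdir -p pics
cat > h.py <<'E'
import numpy as np, cv2
from workcell import bot
from scipy.spatial.transform import Rotation as R
def cal(n):
    c=bot.get_calibration(n); f=210/np.tan(np.radians(c['vfov'])/2); return c,f
def ray(n,u,v):
    c,f=cal(n); xd=np.array([(u-c['cx'])/f,(v-c['cy'])/f]); x=xd.copy()
    for _ in range(20): x=xd/(1+c['k1']*(x@x))
    return np.array(c['origin']),np.array(c['rotation']).reshape(3,3)@np.array([x[0],-x[1],-1])
def atz(n,u,v,z):
    o,d=ray(n,u,v); return o+d*(z-o[2])/d[2]
def proj(n,p):
    c,f=cal(n); q=np.array(c['rotation']).reshape(3,3).T@(np.array(p)-np.array(c['origin'])); s=np.array([q[0],-q[1]])/-q[2]
    s=s*(1+c['k1']*(s@s)); return s*f+[c['cx'],c['cy']]
def tri(a,b):
    (o1,d1),(o2,d2)=ray(*a),ray(*b); A=np.stack([d1,-d2],1); t=np.linalg.lstsq(A,o2-o1,rcond=None)[0]
    p,q=o1+t[0]*d1,o2+t[1]*d2; return (p+q)/2,np.linalg.norm(p-q)
def save(n,name,crop=None,k=1):
    im=bot.camera(n)[:,:,::-1]
    if crop: im=im[crop[1]:crop[3],crop[0]:crop[2]]
    cv2.imwrite('pics/'+name,cv2.resize(im,None,fx=k,fy=k,interpolation=cv2.INTER_CUBIC)); return im
E
python3 - <<'E'
from h import *
np.set_printoptions(precision=3,suppress=True)
a=save('top','a.png');b=save('side','b.png')
for n in('top','side'):
    c=bot.get_calibration(n);print(n,c)
    for t in('stand','collar','hook','green_tag','tag_block','yellow_tag_mid','blue_tag_mid','shaker','cutter'):
        print(t,[(np.round(r['extent']),round(r['score'],2)) for r in bot.look_for(n,t)[:3]])
print(bot.get_obs())
E
```

```text
top {'vfov': 50.005063933466424, 'cx': 286.3626283549164, 'cy': 207.1510642660499, 'k1': 0.036612732974805766, 'origin': array([0.258, 0.026, 1.282]), 'rotation': array([-0.068,  0.073,  0.723, -0.684])}
stand [(array([223., 218.,  92.,  32.]), 0.71), (array([337., 213.,  45.,  48.]), 0.66)]
collar [(array([336., 213.,  48.,  49.]), 0.53)]
hook [(array([333., 197.,  35.,  17.]), 0.61), (array([250., 211.,  25.,  11.]), 0.27)]
green_tag [(array([250., 211.,  26.,  13.]), 0.77), (array([235., 252.,  39.,  21.]), 0.5), (array([222., 218.,  93.,  31.]), 0.17)]
tag_block [(array([222., 218.,  95.,  28.]), 0.82)]
yellow_tag_mid [(array([190., 213.,  28.,   7.]), 0.68), (array([377., 130.,  27.,  31.]), 0.38)]
blue_tag_mid [(array([218., 212.,  30.,  16.]), 0.5)]
shaker [(array([379., 129.,  30.,  30.]), 0.97)]
cutter [(array([282., 249.,  19.,  31.]), 0.5)]
side {'vfov': 57.960979571017624, 'cx': 276.0645244138753, 'cy': 212.9285207713844, 'k1': -0.07644299657052471, 'origin': array([ 0.125, -0.686,  0.914]), 'rotation': array([ 0.362, -0.092, -0.22 ,  0.901])}
stand [(array([308., 256.,  
[... 199 characters left out ...]
reen_tag []
tag_block [(array([391., 260.,  32.,  38.]), 0.39)]
yellow_tag_mid [(array([242., 157.,   6.,  13.]), 0.55), (array([307., 230.,  15.,  14.]), 0.23)]
blue_tag_mid []
shaker [(array([391., 259.,  32.,  38.]), 0.69)]
cutter []
{'clock': 1.0, 'joint_pos': array([-1.154,  0.241,  0.005,  1.335,  0.   ,  1.571]), 'joint_vel': array([-0.   ,  0.001, -0.001, -0.001, -0.002, -0.   ]), 'tau': array([  0.   , -37.222,  25.27 ,   0.001,  -0.   ,  -0.   ]), 'eef_pos': array([ 0.202, -0.457,  0.242]), 'tool_rot': array([0.978, 0.207, 0.   , 0.   ]), 'ft_force': array([ 0.724,  0.235, -1.031]), 'ft_torque': array([-0.055,  0.011,  0.014]), 'grasp_force': 0.0, 'grip_width': 0.08515767509509457}
```

View pics/a.png

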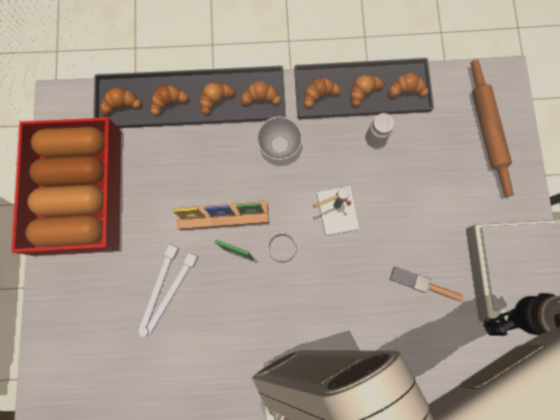

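View pics/b.png

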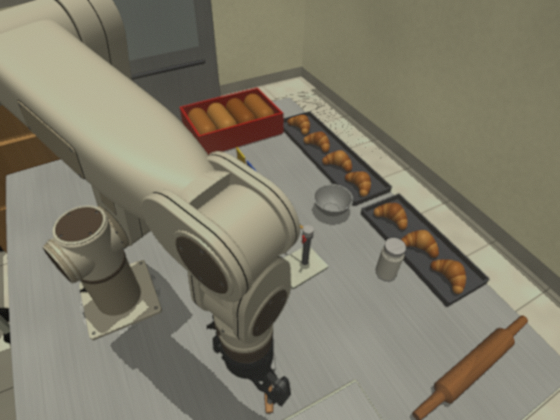

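The top view shows the block with three tags at about (222,215): yellow (190,213), blue (218,212) and green (250,210). A second green item lies at (235,248), and the stand is at (338,210) with its hook pointing left at about (325,201). I'll enlarge this area to tell the two greens apart.

```bash
sed -i "s/np.array(c\['rotation'\]).reshape(3,3)/R.from_quat(c['rotation']).as_matrix()/g" h.py
python3 - <<'E'
from h import *
np.set_printoptions(precision=3,suppress=True)
save('top','c.png',(160,180,360,280),4)
for n,u,v,z in[('top',250,209,.144),('top',338,212,.012),('top',235,248,.0),('top',391,260,.06),('top',379,129,.12),('top',282,249,.035)]: print(u,v,atz(n,u,v,z))
for t in('stand','hook','tag_block','green_tag'):
    for r in bot.outline_of('top',t)[:3]:
        m=r['region'].astype(np.uint8); c=max(cv2.findContours(m,0,2)[0],key=cv2.contourArea)
        print(t,round(r['score'],2),m.sum(),cv2.minAreaRect(c))
E
```

```text
250 209 [0.489 0.105 0.144]
338 212 [ 0.492 -0.138  0.012]
235 248 [0.407 0.162 0.   ]
391 260 [ 0.344 -0.264  0.06 ]
379 129 [ 0.696 -0.254  0.12 ]
282 249 [0.393 0.028 0.035]
stand 0.66 1535 ((334.48822021484375, 210.94705200195312), (45.23000717163086, 39.80674362182617), 77.47119140625)
hook 0.73 173 ((331.6595153808594, 200.57064819335938), (10.295571327209473, 36.12174987792969), 60.75117111206055)
tag_block 0.62 696 ((379.0000305175781, 130.00001525878906), (22.360679626464844, 36.671512603759766), 26.56505012512207)
tag_block 0.56 1192 ((222.22763061523438, 216.14202880859375), (23.267101287841797, 91.50894927978516), 86.42366790771484)
green_tag 0.63 272 ((249.63975524902344, 209.0480499267578), (12.026898384094238, 24.78069496154785), 82.40535736083984)
green_tag 0.54 250 ((234.60345458984375, 250.2413787841797), (41.41006851196289, 6.685032844543457), 21.801406860351562)
```

View pics/c.png

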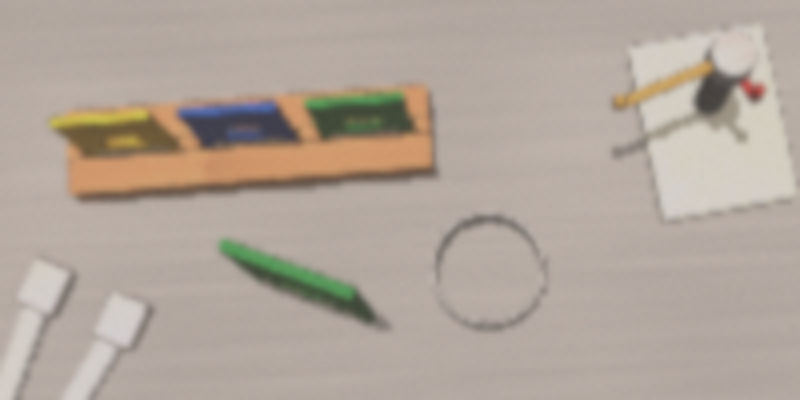

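Green candidates are (250,209) in the block and (232,247) standing free on the table. The first has a top edge of about 25 px, which is about 64 mm. The second's is about 36 px, roughly 90 mm. So the small one, standing in the block's slot, is the one meant, and the crop confirms it. The hook points left, the stand's x points down in the picture (towards the robot), and the pin is at crop (752,90).

```bash
cat >> h.py <<'E'
def cr(u,v,z): return atz('top',u/4+160,v/4+180,z)
E
python3 - <<'E'
from h import *
np.set_printoptions(precision=4,suppress=True)
P=np.array([cr(*p,.012) for p in((630,48),(765,25),(800,190),(665,220))]); c=P.mean(0)
x=(P[2]+P[3]-P[0]-P[1])/2; print('len',np.linalg.norm(x),np.linalg.norm(P[1]-P[0]+P[2]-P[3])/2); x/=np.linalg.norm(x)
ax=c-.015*x; print('stand c',c,'axis',ax,'x ang',np.arctan2(x[1],x[0]))
t=cr(735,50,.161);print('turret',t)
pin=cr(752,89,.16);tip=cr(618,101,.166)
for n,q in(('pin',pin),('tip',tip)):
  for a in(ax,t):
    d=(q-a)[:2];print(n,q,np.hypot(*d),np.arctan2(d[1],d[0]))
print('arm line', cr(710,69,.154),cr(640,95,.154))
for n,e in(('y',((55,124),(148,115))),('b',((180,109),(275,105))),('g',((307,101),(408,98)))):
    A,B=[cr(*q,.144) for q in e];d=A-B;print(n,(A+B)/2,np.linalg.norm(d),np.arctan2(d[1],d[0]))
A,B=cr(220,243,.18),cr(355,293,.18);print('big',A,B,np.linalg.norm(A-B))
o=bot.get_obs();print(R.from_quat(o['tool_rot']).as_matrix())
E
```

```text
len 0.12529323378759943 0.09925806438361212
stand c [ 0.4982 -0.1408  0.012 ] axis [ 0.5131 -0.1389  0.012 ] x ang -3.019009085925669
turret [ 0.5147 -0.1376  0.161 ]
pin [ 0.4889 -0.1465  0.16  ] 0.025328753561339838 -2.8396315258924627
pin [ 0.4889 -0.1465  0.16  ] 0.02728712031360997 -2.8104567120170447
tip [ 0.4847 -0.0603  0.166 ] 0.08361327293216098 1.917760851658604
tip [ 0.4847 -0.0603  0.166 ] 0.08292933066260419 1.9416460287853368
arm line [ 0.5047 -0.1216  0.154 ] [ 0.4902 -0.0756  0.154 ]
y [0.4955 0.2702 0.144 ] 0.059520349506881266 1.6140777394921726
b [0.4992 0.1894 0.144 ] 0.06102507216744507 1.5581521132144032
g [0.4995 0.1057 0.144 ] 0.06509929947930061 1.5454581477152212
big [0.4066 0.191  0.18  ] [0.3712 0.1095 0.18  ] 0.08882951426701584
[[ 0.9144  0.4048 -0.    ]
 [ 0.4048 -0.9144 -0.    ]
 [-0.     -0.     -1.    ]]
```

drive_tool(rows=[{"dx": 4.5, "dy": -2.2, "wz": 0.3, "hand": 0}, {"dx": 9.05, "dy": -4.43, "wz": 0.66, "hand": 0}, {"dx": 9.05, "dy": -4.43, "wz": 0.66, "hand": 0}, {"dx": 9.05, "dy": -4.43, "wz": 0.66, "hand": 0}, {"dx": 9.05, "dy": -4.43, "wz": 0.66, "hand": 0}, {"dx": 9.05, "dy": -4.43, "wz": 0.66, "hand": 0}, {"dx": 9.05, "dy": -4.43, "wz": 0.66, "hand": 0}, {"dx": 9.05, "dy": -4.43, "wz": 0.66, "hand": 0}, {"dx": 9.05, "dy": -4.43, "wz": 0.66, "hand": 0}, {"dx": 9.05, "dy": -4.43, "wz": 0.66, "hand": 0}, {"dx": 9.05, "dy": -4.43, "wz": 0.66, "hand": 0}, {"dx": 9.05, "dy": -4.43, "wz": 0.66, "hand": 0}, {"dx": 9.05, "dy": -4.43, "wz": 0.66, "hand": 0}, {"dx": 9.05, "dy": -4.43, "wz": 0.66, "hand": 0}, {"dx": 9.05, "dy": -4.43, "wz": 0.66, "hand": 0}, {"dx": 9.05, "dy": -4.43, "wz": 0.66, "hand": 0}])

```text
invalid input at $.rows[0]: expected keys dx, dy, dz, wx, wy, wz, hand
```

Run:
```python
from h import *
np.set_printoptions(precision=3,suppress=True)
a=bot.camera('top')[120:280,160:440,::-1]; b=bot.camera('side')[130:300,200:400,::-1]
a=cv2.resize(a,None,fx=2.8,fy=2.8,interpolation=2);b=cv2.resize(b,(400,340),interpolation=2)
h=np.zeros((450,0,3),np.uint8)
cv2.imwrite('pics/d.png',cv2.resize(bot.camera('side')[130:300,200:400,::-1],None,fx=3.4,fy=3.4,interpolation=2))
o=bot.get_obs();print(o)
```

```text
{'clock': 1.4, 'joint_pos': array([-1.154,  0.241,  0.005,  1.335, -0.   ,  1.571]), 'joint_vel': array([ 0.001,  0.   ,  0.001, -0.002,  0.002, -0.   ]), 'tau': array([  0.   , -37.221,  25.269,   0.001,   0.   ,  -0.   ]), 'eef_pos': array([ 0.202, -0.457,  0.242]), 'tool_rot': array([ 0.978,  0.207, -0.   , -0.   ]), 'ft_force': array([1.084, 0.343, 0.9  ]), 'ft_torque': array([ 0.035,  0.015, -0.016]), 'grasp_force': 0.0, 'grip_width': 0.08535903300668192}
```

View pics/d.png

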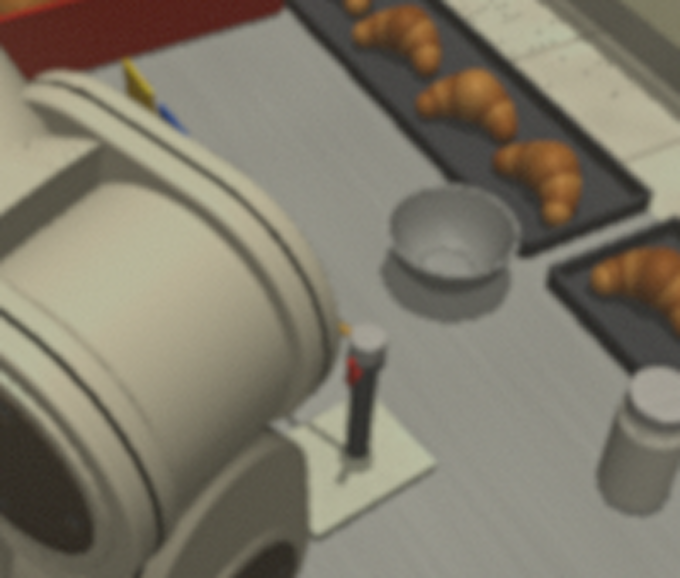

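The rows need all seven keys, so nothing has moved yet. This side crop shows the stand's turret at (365,345), with the red pin on its robot side and the hook mostly hidden by the arm.

drive_tool(rows=[{"dx": 4.5, "dy": -2.2, "dz": 0, "wx": 0, "wy": 0, "wz": 0.3, "hand": 0}, {"dx": 9.05, "dy": -4.43, "dz": 0, "wx": 0, "wy": 0, "wz": 0.66, "hand": 0}, {"dx": 9.05, "dy": -4.43, "dz": 0, "wx": 0, "wy": 0, "wz": 0.66, "hand": 0}, {"dx": 9.05, "dy": -4.43, "dz": 0, "wx": 0, "wy": 0, "wz": 0.66, "hand": 0}, {"dx": 9.05, "dy": -4.43, "dz": 0, "wx": 0, "wy": 0, "wz": 0.66, "hand": 0}, {"dx": 9.05, "dy": -4.43, "dz": 0, "wx": 0, "wy": 0, "wz": 0.66, "hand": 0}, {"dx": 9.05, "dy": -4.43, "dz": 0, "wx": 0, "wy": 0, "wz": 0.66, "hand": 0}, {"dx": 9.05, "dy": -4.43, "dz": 0, "wx": 0, "wy": 0, "wz": 0.66, "hand": 0}, {"dx": 9.05, "dy": -4.43, "dz": 0, "wx": 0, "wy": 0, "wz": 0.66, "hand": 0}, {"dx": 9.05, "dy": -4.43, "dz": 0, "wx": 0, "wy": 0, "wz": 0.66, "hand": 0}, {"dx": 9.05, "dy": -4.43, "dz": 0, "wx": 0, "wy": 0, "wz": 0.66, "hand": 0}, {"dx": 9.05, "dy": -4.43, "dz": 0, "wx": 0, "wy": 0, "wz": 0.66, "hand": 0}, {"dx": 9.05, "dy": -4.43, "dz": 0, "wx": 0, "wy": 0, "wz": 0.66, "hand": 0}, {"dx": 9.05, "dy": -4.43, "dz": 0, "wx": 0, "wy": 0, "wz": 0.66, "hand": 0}, {"dx": 9.05, "dy": -4.43, "dz": 0, "wx": 0, "wy": 0, "wz": 0.66, "hand": 0}, {"dx": 9.05, "dy": -4.43, "dz": 0, "wx": 0, "wy": 0, "wz": 0.66, "hand": 0}])

```text
clock: 3.0
eef_pos: [0.526, -0.0725, 0.2426]
tool_rot: [0.984, 0.178, 0.0, 0.0]
ft_force: [-0.3, 0.0, -0.5]
grip_width: -0.0003
grasp_force: 0.0
```

Run:
```python
from h import *
np.set_printoptions(precision=3,suppress=True)
save('side','e.png',(200,130,400,300),3.4)
o=bot.get_obs();print(o); print(R.from_quat(o['tool_rot']).as_matrix())
for t in((.4855,-.062,.166),(.514,-.138,.161),(.489,-.147,.16)): print((proj('side',t)-[200,130])*3.4)
```

```text
{'clock': 3.05, 'joint_pos': array([-0.137,  0.302,  0.088,  1.357, -0.   ,  2.647]), 'joint_vel': array([ 0.007,  0.004,  0.004, -0.001,  0.003, -0.   ]), 'tau': array([ -0.021, -40.299,  25.358,   0.002,  -0.001,  -0.001]), 'eef_pos': array([ 0.526, -0.072,  0.243]), 'tool_rot': array([0.984, 0.178, 0.   , 0.   ]), 'ft_force': array([-0.382, -0.219,  0.498]), 'ft_torque': array([-0.043,  0.051, -0.01 ]), 'grasp_force': 0.0, 'grip_width': -0.0003400490245477196}
[[ 0.937  0.35   0.   ]
 [ 0.35  -0.937 -0.   ]
 [ 0.     0.    -1.   ]]
[289.658 282.964]
[368.193 337.875]
[346.241 357.698]
```

View pics/e.png

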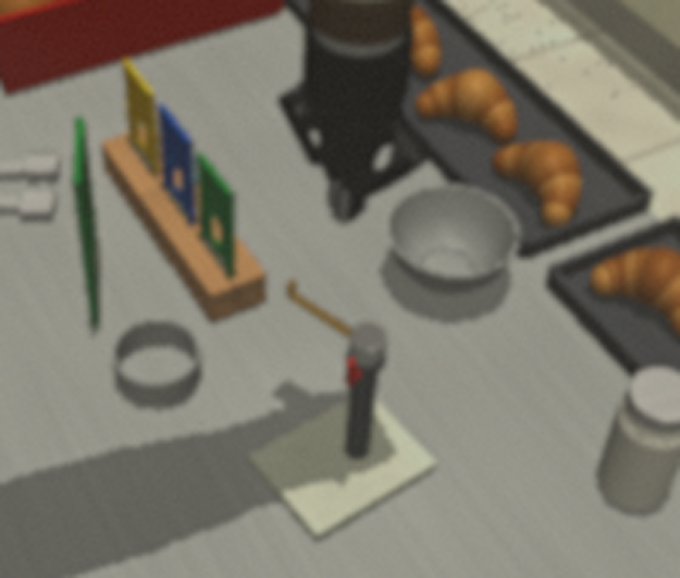

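drive_tool(rows=[{"dx": 0, "dy": 0, "dz": 0.94, "wx": 0, "wy": 0, "wz": 0, "hand": 0}, {"dx": 0, "dy": 0, "dz": 1.88, "wx": 0, "wy": 0, "wz": 0, "hand": 0}, {"dx": 0, "dy": 0, "dz": 1.88, "wx": 0, "wy": 0, "wz": 0, "hand": 0}, {"dx": 0, "dy": 0, "dz": 1.88, "wx": 0, "wy": 0, "wz": 0, "hand": 0}])

```text
clock: 3.45
eef_pos: [0.526, -0.0717, 0.1485]
tool_rot: [0.984, 0.178, -0.001, -0.0]
ft_force: [0.6, -0.3, 1.2]
grip_width: 0.0001
grasp_force: 0.0
```

```bash
cat > arc.py <<'E'
import sys
from h import *
o=bot.get_obs();M=R.from_quat(o['tool_rot']).as_matrix();p=o['eef_pos'];A=np.array([.514,-.138])
yaw=np.arctan2(M[1,0],M[0,0])
def row(phi,d):
    u=np.array([np.cos(phi),np.sin(phi)]);t=np.array([-u[1],u[0]]);q=A+.058*u-d*t
    e=M.T@np.r_[q-p[:2],0]; return [round(float(v),2) for v in(e[0]/.05,e[1]/.05,-np.degrees(phi-np.pi/2-yaw)/5)]
print(p,yaw,o['ft_force'])
for f in np.linspace(float(sys.argv[1]),float(sys.argv[2]),int(sys.argv[3])): print(round(f,2),row(f,float(sys.argv[4])))
E
python3 arc.py 1.93 2.95 14 .016
```

```text
[ 0.52602852 -0.07166277  0.14853945] 0.35876143403844934 [ 0.64297733 -0.31610761  1.21969046]
1.93 [-0.37, -0.0, -0.01]
2.01 [-0.46, -0.02, -0.9]
2.09 [-0.56, -0.04, -1.8]
2.17 [-0.65, -0.04, -2.7]
2.24 [-0.75, -0.04, -3.6]
2.32 [-0.84, -0.04, -4.5]
2.4 [-0.93, -0.02, -5.4]
2.48 [-1.02, 0.0, -6.3]
2.56 [-1.11, 0.03, -7.2]
2.64 [-1.2, 0.07, -8.1]
2.71 [-1.28, 0.11, -9.0]
2.79 [-1.36, 0.16, -9.9]
2.87 [-1.44, 0.22, -10.79]
2.95 [-1.51, 0.28, -11.69]
```

drive_tool(rows=[{"dx": -0.2, "dy": 0, "dz": 0, "wx": 0, "wy": 0, "wz": 0, "hand": 0}, {"dx": -0.3, "dy": 0, "dz": 0, "wx": 0, "wy": 0, "wz": 0, "hand": 0}, {"dx": -0.37, "dy": 0, "dz": 0, "wx": 0, "wy": 0, "wz": 0, "hand": 0}, {"dx": -0.46, "dy": -0.02, "dz": 0, "wx": 0, "wy": 0, "wz": -0.9, "hand": 0}, {"dx": -0.56, "dy": -0.04, "dz": 0, "wx": 0, "wy": 0, "wz": -1.8, "hand": 0}, {"dx": -0.65, "dy": -0.04, "dz": 0, "wx": 0, "wy": 0, "wz": -2.7, "hand": 0}, {"dx": -0.75, "dy": -0.04, "dz": 0, "wx": 0, "wy": 0, "wz": -3.6, "hand": 0}, {"dx": -0.84, "dy": -0.04, "dz": 0, "wx": 0, "wy": 0, "wz": -4.5, "hand": 0}, {"dx": -0.93, "dy": -0.02, "dz": 0, "wx": 0, "wy": 0, "wz": -5.4, "hand": 0}, {"dx": -1.02, "dy": 0, "dz": 0, "wx": 0, "wy": 0, "wz": -6.3, "hand": 0}])

```text
clock: 4.45
eef_pos: [0.4808, -0.0894, 0.1504]
tool_rot: [0.898, 0.441, 0.003, 0.001]
ft_force: [3.3, 1.3, 0.6]
grip_width: -0.0004
grasp_force: 1.3
```

```bash
python3 arc.py 2.56 3.2 9 .016;python3 - <<'E'
from h import *
save('side','f.png',(240,170,340,270),5)
E
```

```text
[ 0.48078141 -0.08944384  0.15037022] 0.9126141931134072 [3.31081751 1.26792031 0.63138061]
2.56 [-0.13, -0.06, -0.88]
2.64 [-0.23, -0.08, -1.79]
2.72 [-0.32, -0.08, -2.71]
2.8 [-0.42, -0.08, -3.63]
2.88 [-0.51, -0.07, -4.54]
2.96 [-0.61, -0.06, -5.46]
3.04 [-0.7, -0.03, -6.38]
3.12 [-0.79, -0.0, -7.29]
3.2 [-0.88, 0.03, -8.21]
```

View pics/f.png

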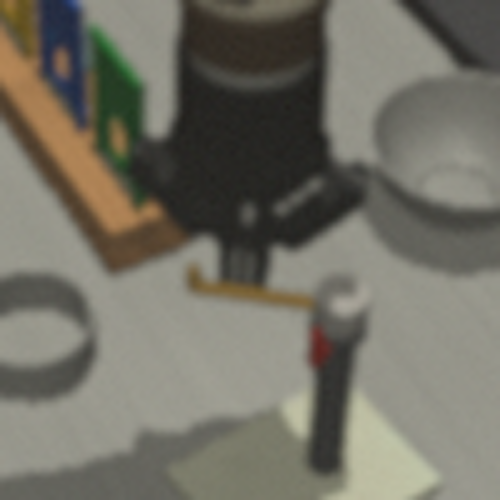

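The picture shows the fingers behind the brass arm and pushing it round, with the tip at (195,275) and about 3.5 N of force. I'll carry on.

drive_tool(rows=[{"dx": -0.11, "dy": -0.05, "dz": 0, "wx": 0, "wy": 0, "wz": -0.9, "hand": 0}, {"dx": -0.2, "dy": -0.07, "dz": 0, "wx": 0, "wy": 0, "wz": -1.8, "hand": 0}, {"dx": -0.3, "dy": -0.08, "dz": 0, "wx": 0, "wy": 0, "wz": -2.7, "hand": 0}, {"dx": -0.4, "dy": -0.08, "dz": 0, "wx": 0, "wy": 0, "wz": -3.6, "hand": 0}, {"dx": -0.49, "dy": -0.07, "dz": 0, "wx": 0, "wy": 0, "wz": -4.5, "hand": 0}])

```text
clock: 5.0
eef_pos: [0.4626, -0.1064, 0.1499]
tool_rot: [0.795, 0.607, 0.002, 0.001]
ft_force: [2.3, 2.5, 1.6]
grip_width: 0.0001
grasp_force: 1.4
```

```bash
python3 arc.py 2.88 3.24 7 .016
```

```text
[ 0.46257889 -0.10637023  0.14986276] 1.3040680470479453 [2.32527909 2.4746333  1.59954077]
2.88 [-0.03, -0.0, -0.06]
2.94 [-0.1, -0.02, -0.75]
3.0 [-0.17, -0.03, -1.43]
3.06 [-0.24, -0.04, -2.12]
3.12 [-0.31, -0.04, -2.81]
3.18 [-0.38, -0.04, -3.5]
3.24 [-0.45, -0.04, -4.18]
```

Next I'll creep forward in short calls and watch the force.

drive_tool(rows=[{"dx": -0.05, "dy": -0.01, "dz": 0, "wx": 0, "wy": 0, "wz": -0.4, "hand": 0}, {"dx": -0.1, "dy": -0.02, "dz": 0, "wx": 0, "wy": 0, "wz": -0.75, "hand": 0}, {"dx": -0.14, "dy": -0.03, "dz": 0, "wx": 0, "wy": 0, "wz": -1.1, "hand": 0}])

```text
clock: 5.3
eef_pos: [0.4591, -0.1126, 0.1497]
tool_rot: [0.765, 0.643, 0.002, 0.001]
ft_force: [2.5, 2.2, 0.4]
grip_width: -0.0002
grasp_force: 1.3
```

drive_tool(rows=[{"dx": -0.03, "dy": 0, "dz": 0, "wx": 0, "wy": 0, "wz": -0.3, "hand": 0}, {"dx": -0.06, "dy": 0, "dz": 0, "wx": 0, "wy": 0, "wz": -0.6, "hand": 0}])

```text
clock: 5.5
eef_pos: [0.4577, -0.1156, 0.1492]
tool_rot: [0.748, 0.664, 0.001, 0.0]
ft_force: [0.2, 3.0, 2.2]
grip_width: 0.0
grasp_force: 1.4
```

```bash
python3 arc.py 3.0 3.24 5 .016
```

```text
[ 0.45770369 -0.1156446   0.14917821] 1.451334568228977 [0.22808443 2.97854422 2.19075116]
3.0 [0.04, 0.02, 0.25]
3.06 [-0.03, -0.0, -0.43]
3.12 [-0.1, -0.01, -1.12]
3.18 [-0.18, -0.02, -1.81]
3.24 [-0.25, -0.03, -2.5]
```

drive_tool(rows=[{"dx": -0.03, "dy": 0, "dz": 0, "wx": 0, "wy": 0, "wz": -0.3, "hand": 0}, {"dx": -0.03, "dy": 0, "dz": 0, "wx": 0, "wy": 0, "wz": -0.3, "hand": 0}])

```text
clock: 5.7
eef_pos: [0.4569, -0.1174, 0.1485]
tool_rot: [0.74, 0.673, 0.0, 0.0]
ft_force: [0.9, 2.9, 2.4]
grip_width: 0.0002
grasp_force: 1.1
```

drive_tool(rows=[{"dx": -0.03, "dy": 0, "dz": 0, "wx": 0, "wy": 0, "wz": -0.3, "hand": 0}, {"dx": -0.03, "dy": 0, "dz": 0, "wx": 0, "wy": 0, "wz": -0.3, "hand": 0}])

```text
clock: 5.9
eef_pos: [0.4565, -0.1189, 0.1482]
tool_rot: [0.731, 0.683, -0.0, -0.0]
ft_force: [1.4, 2.7, 1.4]
grip_width: 0.0
grasp_force: 1.2
```

drive_tool(rows=[{"dx": -0.03, "dy": 0, "dz": 0, "wx": 0, "wy": 0, "wz": -0.3, "hand": 0}, {"dx": -0.03, "dy": 0, "dz": 0, "wx": 0, "wy": 0, "wz": -0.3, "hand": 0}])

```text
clock: 6.1
eef_pos: [0.4562, -0.1204, 0.1481]
tool_rot: [0.722, 0.692, -0.0, -0.0]
ft_force: [-1.2, 1.4, 0.9]
grip_width: -0.0002
grasp_force: 1.2
```

drive_tool(rows=[{"dx": -0.02, "dy": 0, "dz": 0, "wx": 0, "wy": 0, "wz": -0.2, "hand": 0}, {"dx": -0.02, "dy": 0, "dz": 0, "wx": 0, "wy": 0, "wz": -0.2, "hand": 0}])

```text
clock: 6.3
eef_pos: [0.4561, -0.1214, 0.148]
tool_rot: [0.716, 0.698, -0.0, -0.0]
ft_force: [-1.7, 2.5, 1.3]
grip_width: 0.0002
grasp_force: 1.3
```

drive_tool(rows=[{"dx": -0.02, "dy": 0, "dz": 0, "wx": 0, "wy": 0, "wz": -0.2, "hand": 0}, {"dx": -0.02, "dy": 0, "dz": 0, "wx": 0, "wy": 0, "wz": -0.2, "hand": 0}])

```text
clock: 6.5
eef_pos: [0.456, -0.1224, 0.148]
tool_rot: [0.71, 0.705, -0.0, -0.001]
ft_force: [-2.6, 2.2, 1.3]
grip_width: 0.0003
grasp_force: 1.3
```

drive_tool(rows=[{"dx": -0.02, "dy": 0, "dz": 0, "wx": 0, "wy": 0, "wz": -0.2, "hand": 0}, {"dx": -0.02, "dy": 0, "dz": 0, "wx": 0, "wy": 0, "wz": -0.2, "hand": 0}])

```text
clock: 6.7
eef_pos: [0.4561, -0.1234, 0.148]
tool_rot: [0.703, 0.711, -0.0, -0.0]
ft_force: [-2.1, 2.5, 0.7]
grip_width: -0.0002
grasp_force: 1.3
```

drive_tool(rows=[{"dx": -0.02, "dy": 0, "dz": 0, "wx": 0, "wy": 0, "wz": 0, "hand": 0}, {"dx": -0.02, "dy": 0, "dz": 0, "wx": 0, "wy": 0, "wz": 0, "hand": 0}])

```text
clock: 6.9
eef_pos: [0.4562, -0.1244, 0.148]
tool_rot: [0.704, 0.711, -0.0, -0.0]
ft_force: [-1.8, 2.5, -0.4]
grip_width: -0.0002
grasp_force: 1.4
```

drive_tool(rows=[{"dx": -0.02, "dy": 0, "dz": 0, "wx": 0, "wy": 0, "wz": 0, "hand": 0}, {"dx": -0.02, "dy": 0, "dz": 0, "wx": 0, "wy": 0, "wz": 0, "hand": 0}])

```text
clock: 7.1
eef_pos: [0.4564, -0.1254, 0.1481]
tool_rot: [0.704, 0.711, -0.0, -0.0]
ft_force: [-3.2, 2.9, -0.6]
grip_width: -0.0
grasp_force: 1.4
```

Run:
```python
from h import *
save('side','g.png',(240,170,340,270),5);print(bot.get_obs()['ft_force'])
```

```text
[-2.67132312  1.98049584 -1.01321304]
```

View pics/g.png

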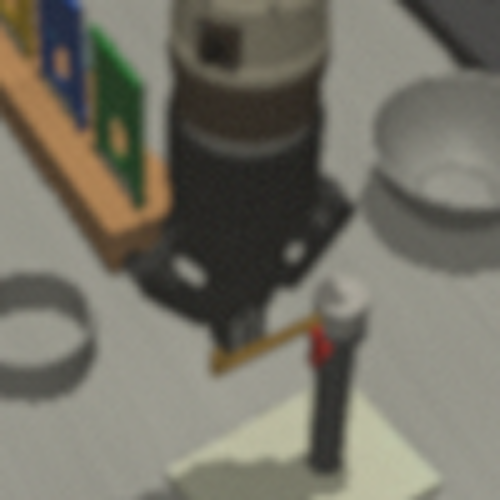

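The arm is almost at the red pin: the tip is at (216,365) and the pin at (320,345). I'll keep creeping.

drive_tool(rows=[{"dx": -0.02, "dy": 0, "dz": 0, "wx": 0, "wy": 0, "wz": -0.2, "hand": 0}, {"dx": -0.04, "dy": 0, "dz": 0, "wx": 0, "wy": 0, "wz": -0.4, "hand": 0}])

```text
clock: 7.35
eef_pos: [0.4565, -0.1274, 0.1482]
tool_rot: [0.69, 0.723, -0.0, -0.0]
ft_force: [-3.8, 2.4, -1.1]
grip_width: -0.0
grasp_force: 1.5
```

drive_tool(rows=[{"dx": -0.02, "dy": 0, "dz": 0, "wx": 0, "wy": 0, "wz": -0.2, "hand": 0}, {"dx": -0.02, "dy": 0, "dz": 0, "wx": 0, "wy": 0, "wz": -0.2, "hand": 0}])

```text
clock: 7.55
eef_pos: [0.4567, -0.1285, 0.1482]
tool_rot: [0.685, 0.729, -0.0, -0.0]
ft_force: [-1.9, 2.2, -1.6]
grip_width: 0.0004
grasp_force: 1.4
```

drive_tool(rows=[{"dx": -0.02, "dy": 0, "dz": 0, "wx": 0, "wy": 0, "wz": -0.2, "hand": 0}, {"dx": -0.02, "dy": 0, "dz": 0, "wx": 0, "wy": 0, "wz": -0.2, "hand": 0}])

```text
clock: 7.75
eef_pos: [0.4568, -0.1295, 0.1483]
tool_rot: [0.678, 0.735, -0.0, 0.0]
ft_force: [-2.5, 2.5, -0.6]
grip_width: 0.0001
grasp_force: 1.4
```

Run:
```python
from h import *
p=atz('side',283.2,242.6,.166);print('tip at g',p,np.arctan2(p[1]+.138,p[0]-.514)%6.283)
for f in(3.1,3.15,3.2,3.25,3.3): print(f,(proj('side',(.514+.08*np.cos(f),-.138+.08*np.sin(f),.166))-[240,170])*5)
```

```text
tip at g [ 0.43134315 -0.1509434   0.166     ] 3.296737900368916
3.1 [205.67430452 339.40578462]
3.15 [209.2266654  344.74464444]
3.2 [213.13870338 349.97046227]
3.25 [217.40238497 355.06814717]
3.3 [222.00850484 360.02277839]
```

drive_tool(rows=[{"dx": -0.02, "dy": 0, "dz": 0, "wx": 0, "wy": 0, "wz": -0.3, "hand": 0}, {"dx": -0.03, "dy": 0, "dz": 0, "wx": 0, "wy": 0, "wz": -0.5, "hand": 0}])

```text
clock: 7.95
eef_pos: [0.4568, -0.1309, 0.1483]
tool_rot: [0.661, 0.75, -0.0, -0.0]
ft_force: [-2.6, 2.5, -0.1]
grip_width: -0.0002
grasp_force: 1.5
```

drive_tool(rows=[{"dx": -0.02, "dy": 0, "dz": 0, "wx": 0, "wy": 0, "wz": -0.3, "hand": 0}, {"dx": -0.03, "dy": 0, "dz": 0, "wx": 0, "wy": 0, "wz": -0.5, "hand": 0}])

```text
clock: 8.15
eef_pos: [0.4571, -0.1325, 0.1483]
tool_rot: [0.645, 0.764, -0.0, 0.0]
ft_force: [-2.0, 3.0, -0.6]
grip_width: 0.0002
grasp_force: 1.5
```

drive_tool(rows=[{"dx": -0.02, "dy": 0, "dz": 0, "wx": 0, "wy": 0, "wz": -0.2, "hand": 0}, {"dx": -0.02, "dy": 0, "dz": 0, "wx": 0, "wy": 0, "wz": -0.2, "hand": 0}])

```text
clock: 8.35
eef_pos: [0.4572, -0.1335, 0.1483]
tool_rot: [0.639, 0.769, -0.0, 0.0]
ft_force: [-3.0, 1.9, -1.6]
grip_width: 0.0
grasp_force: 1.4
```

Run:
```python
from h import *
print(bot.get_obs()['ft_force'])
save('side','i.png',(270,200,330,250),10)
```

```text
[-2.99014993  1.86316719 -1.60883146]
```

View pics/i.png

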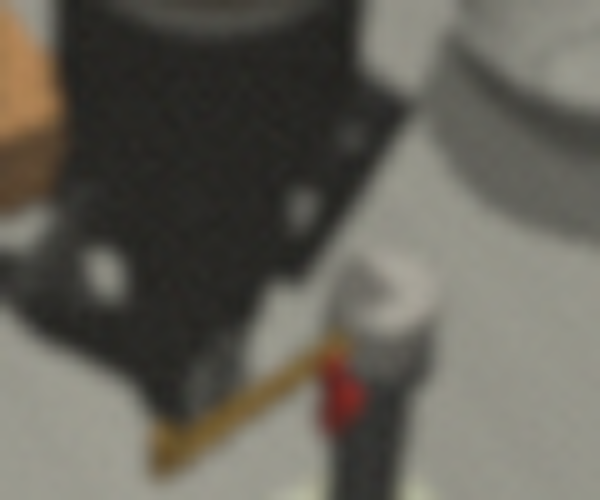

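The tip is now at about (162,430) in the crop. The arm lies just above and behind the red pin at (342,390), and no rise in force has shown yet.

drive_tool(rows=[{"dx": -0.02, "dy": 0, "dz": 0, "wx": 0, "wy": 0, "wz": 0, "hand": 0}, {"dx": -0.03, "dy": 0, "dz": 0, "wx": 0, "wy": 0, "wz": 0, "hand": 0}])

```text
clock: 8.6
eef_pos: [0.4576, -0.1348, 0.1484]
tool_rot: [0.639, 0.769, 0.0, 0.0]
ft_force: [-2.7, 3.3, -1.4]
grip_width: -0.0004
grasp_force: 1.6
```

drive_tool(rows=[{"dx": -0.02, "dy": 0, "dz": 0, "wx": 0, "wy": 0, "wz": 0, "hand": 0}, {"dx": -0.03, "dy": 0, "dz": 0, "wx": 0, "wy": 0, "wz": 0, "hand": 0}])

```text
clock: 8.8
eef_pos: [0.4578, -0.1358, 0.1483]
tool_rot: [0.639, 0.769, 0.0, -0.0]
ft_force: [-2.2, 5.0, 0.2]
grip_width: 0.0001
grasp_force: 2.7
```

drive_tool(rows=[{"dx": -0.02, "dy": 0, "dz": 0, "wx": 0, "wy": 0, "wz": 0, "hand": 0}, {"dx": -0.03, "dy": 0, "dz": 0, "wx": 0, "wy": 0, "wz": 0, "hand": 0}])

```text
clock: 9.0
eef_pos: [0.4579, -0.1364, 0.1482]
tool_rot: [0.639, 0.77, 0.001, -0.001]
ft_force: [-2.7, 8.2, 1.1]
grip_width: -0.0
grasp_force: 4.1
```

The force has risen to 8 N, so the hook is on its pin. I'll hold briefly, back off and lift.

drive_tool(rows=[{"dx": 0.0, "dy": 0, "dz": 0, "wx": 0, "wy": 0, "wz": 0, "hand": 0}, {"dx": 0.01, "dy": 0, "dz": 0, "wx": 0, "wy": 0, "wz": 0, "hand": 0}, {"dx": 0.01, "dy": 0, "dz": 0, "wx": 0, "wy": 0, "wz": 0, "hand": 0}, {"dx": 0.01, "dy": 0, "dz": 0, "wx": 0, "wy": 0, "wz": 0, "hand": 0}, {"dx": 0.1, "dy": 0, "dz": 0, "wx": 0, "wy": 0, "wz": 0, "hand": 0}, {"dx": 0.4, "dy": 0, "dz": 0, "wx": 0, "wy": 0, "wz": 0, "hand": 0}, {"dx": 0.8, "dy": 0, "dz": 0, "wx": 0, "wy": 0, "wz": 0, "hand": 0}, {"dx": 0.8, "dy": 0, "dz": -1, "wx": 0, "wy": 0, "wz": 0, "hand": 0}, {"dx": 0.8, "dy": 0, "dz": -2, "wx": 0, "wy": 0, "wz": 0, "hand": 0}, {"dx": 2.5, "dy": 0, "dz": -2, "wx": 0, "wy": 0, "wz": 0, "hand": 30}, {"dx": 3, "dy": 0, "dz": -2, "wx": 0, "wy": 0, "wz": 0, "hand": 30}, {"dx": 3, "dy": 0, "dz": -2, "wx": 0, "wy": 0, "wz": 0, "hand": 30}])

```text
clock: 10.2
eef_pos: [0.4303, 0.0133, 0.2495]
tool_rot: [0.637, 0.771, 0.001, 0.001]
ft_force: [0.5, -1.2, -0.3]
grip_width: 0.03
grasp_force: 0.0
```

Run:
```python
from h import *
np.set_printoptions(precision=3,suppress=True)
o=bot.get_obs();M=R.from_quat(o['tool_rot']).as_matrix();print(o['eef_pos'],o['grip_width'],M[:2,:2],np.arctan2(M[1,0],M[0,0]),o['joint_pos'])
a=bot.camera('top')[185:235,310:370,::-1];b=bot.camera('side')[190:255,260:330,::-1]
a=cv2.resize(a,(400,333),interpolation=2);b=cv2.resize(b,(400,371),interpolation=2)
W=np.zeros((371,800,3),np.uint8);W[:333,:400]=a;W[:,400:]=b;cv2.imwrite('pics/j.png',W)
```

```text
[0.43  0.013 0.25 ] 0.030021572008312184 [[-0.188  0.982]
 [ 0.982  0.188]] 1.7603424288662286 [ 0.03   0.097 -0.151  1.32   0.001  1.412]
```

View pics/j.png

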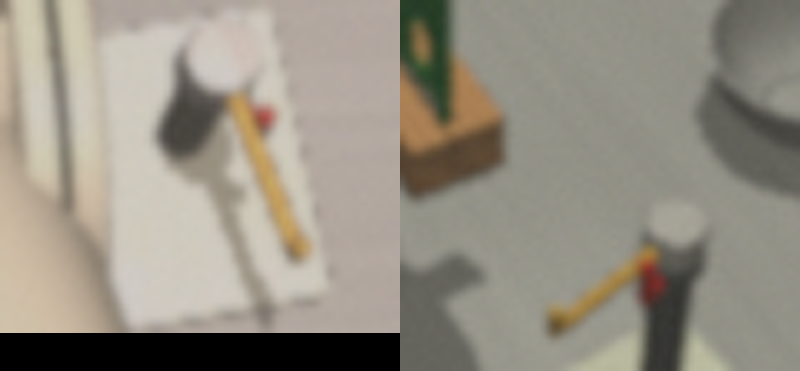

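The top half of the picture shows the arm lying against the red pin: turret at (226,50), tip at (300,245), pin at (264,118). Now I'll measure the axis, the tip and the grasp.

Run:
```python
from h import *
np.set_printoptions(precision=4,suppress=True)
T=lambda x,y:(310+x/6.667,185+y/6.667); S=lambda x,y:(260+(x-400)/5.714,190+y/5.714)
for n,a,b,z in(('turret',(226,52),(678,222),.161),('tip',(301,243),(554,316),.166)):
    print(n,atz('top',*T(*a),z),atz('side',*S(*b),z),tri(('top',*T(*a)),('side',*S(*b))))
a,b=atz('top',*T(232,97),.154),atz('top',*T(291,243),.154);c,d=atz('top',*T(246,92),.154),atz('top',*T(304,234),.154)
for p,q in((a,b),(c,d)): print('edge ang',np.arctan2(*(q-p)[1::-1])%6.283)
# tags: segment green etc in both cams for top corners
for n in('top','side'):
    im=bot.camera(n)
    for t in('green_tag','tag_block'):
        for r in bot.outline_of(n,t)[:2]:
            m=r['region'].astype(np.uint8);c=max(cv2.findContours(m,0,2)[0],key=cv2.contourArea);print(n,t,round(r['score'],2),cv2.approxPolyDP(c,2.5,True)[:,0].tolist())
a=bot.camera('top')[192:236,165:280,::-1];a=cv2.resize(a,None,fx=6.5,fy=6.5,interpolation=2)
b=bot.camera('side')[155:225,225:280,::-1];b=cv2.resize(b,None,fx=4.2,fy=4.2,interpolation=2)
W=np.zeros((a.shape[0]+b.shape[0],a.shape[1],3),np.uint8);W[:a.shape[0]]=a;W[a.shape[0]:,:b.shape[1]]=b;print(a.shape,b.shape);cv2.imwrite('pics/k.png',W)
```

```text
turret [ 0.5139 -0.1379  0.161 ] [ 0.5158 -0.1368  0.161 ] (array([ 0.5142, -0.1379,  0.1626]), np.float64(0.0014216156603973113))
tip [ 0.4375 -0.1593  0.166 ] [ 0.4356 -0.1631  0.166 ] (array([ 0.4379, -0.16  ,  0.1615]), np.float64(0.0007799162950590254))
edge ang 3.43826467214197
edge ang 3.441045515107716
top green_tag 0.67 [[260, 204], [241, 204], [237, 209], [242, 214], [258, 213]]
top green_tag 0.61 [[207, 208], [212, 216], [232, 214], [228, 206]]
top tag_block 0.86 [[261, 215], [241, 215], [236, 206], [242, 203], [224, 204], [233, 213], [224, 217], [212, 217], [203, 206], [198, 206], [204, 217], [197, 220], [177, 217], [177, 227], [186, 231], [261, 224]]
top tag_block 0.27 [[392, 271], [391, 278], [424, 292], [432, 289], [461, 299], [461, 295], [431, 285], [426, 278], [398, 268]]
side green_tag 0.8 [[260, 182], [259, 199], [269, 209], [268, 184]]
side green_tag 0.69 [[222, 167], [221, 187], [228, 222], [227, 180]]
side tag_block 0.85 [[230, 173], [261, 222], [278, 217], [278, 209], [273, 203], [266, 211], [258, 196], [237, 174]]
side tag_block 0.67 [[313, 227], [305, 225], [302, 234], [286, 246], [291, 246], [302, 235], [311, 236]]
(286, 748, 3) (294, 231, 3)
```

View pics/k.png

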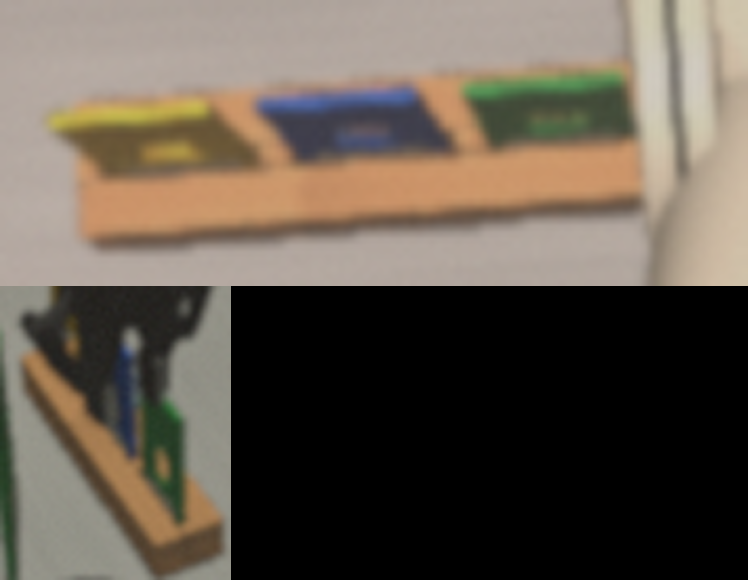

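All ten pictures are used, and the rest goes by numbers. In this one the green top strip runs from (466,91) to (622,80), with the blue strip from (262,107) to (415,94) and the yellow from (55,122) to (205,107). Next I'll compute the grasp.

Run:
```python
from h import *
np.set_printoptions(precision=4,suppress=True)
K=lambda x,y:(165+x/6.5,192+y/6.5)
for n,a,b in(('g',(466,91),(622,80)),('b',(262,107),(415,94)),('y',(55,122),(205,107))):
    A,B=atz('top',*K(*a),.144),atz('top',*K(*b),.144);d=A-B;print(n,(A+B)/2,np.linalg.norm(d),np.arctan2(d[1],d[0]))
print(tri(('top',*K(466,91)),('side',258.2,175.6)),tri(('top',*K(622,80)),('side',268.5,185.9)))
A,B=atz('top',*K(75,108),.04),atz('top',*K(630,67),.04);d=A-B;print('block back edge',A,B,np.arctan2(d[1],d[0]))
A,B=atz('top',*K(100,241),.0),atz('top',*K(640,203),.0);d=A-B;print('block front bottom',A,B,np.arctan2(d[1],d[0]))
```

```text
g [0.4988 0.1075 0.144 ] 0.06195684483469608 1.5871102821931886
b [0.4973 0.1889 0.144 ] 0.060555922217245095 1.6019135307117998
y [0.4962 0.2711 0.144 ] 0.05909176067921619 1.6174017438587558
(array([0.4989, 0.1384, 0.1434]), np.float64(0.0008727051760430068)) (array([0.5008, 0.0756, 0.149 ]), np.float64(0.005216490980355571))
block back edge [0.5222 0.3171 0.04  ] [0.527  0.0774 0.04  ] 1.5907049534067201
block front bottom [0.4701 0.316  0.    ] [0.4737 0.0774 0.    ] 1.5858463151771909
```

drive_tool(rows=[{"dx": 0.8, "dy": 0.85, "dz": 0, "wx": 0, "wy": 0, "wz": 1, "hand": 40}, {"dx": 1.59, "dy": 1.7, "dz": 0, "wx": 0, "wy": 0, "wz": 1.97, "hand": 40}, {"dx": 1.59, "dy": 1.7, "dz": 0, "wx": 0, "wy": 0, "wz": 1.97, "hand": 40}, {"dx": 1.59, "dy": 1.7, "dz": 1, "wx": 0, "wy": 0, "wz": 1.97, "hand": 40}, {"dx": 1.59, "dy": 1.7, "dz": 1.3, "wx": 0, "wy": 0, "wz": 1.97, "hand": 40}, {"dx": 1.59, "dy": 1.7, "dz": 1.3, "wx": 0, "wy": 0, "wz": 1.97, "hand": 40}])

```text
clock: 11.3
eef_pos: [0.4974, 0.1026, 0.18]
tool_rot: [0.703, 0.711, -0.003, -0.002]
ft_force: [0.2, 0.0, 0.7]
grip_width: 0.0401
grasp_force: 0.0
```

drive_tool(rows=[{"dx": 0, "dy": 0, "dz": 0, "wx": 0, "wy": 0, "wz": 0, "hand": 40}, {"dx": 0, "dy": 0, "dz": 0, "wx": 0, "wy": 0, "wz": 0, "hand": 40}])

```text
clock: 11.5
eef_pos: [0.5008, 0.1033, 0.1849]
tool_rot: [0.703, 0.711, 0.001, 0.001]
ft_force: [0.0, 0.1, -0.2]
grip_width: 0.0399
grasp_force: 0.0
```

Run:
```python
from h import *
np.set_printoptions(precision=4,suppress=True)
o=bot.get_obs();M=R.from_quat(o['tool_rot']).as_matrix();print(o['eef_pos'],M,np.arctan2(M[1,0],M[0,0]),o['joint_pos'],o['joint_vel'])
print(M.T@(np.array([.4988,.107,.126])-o['eef_pos'])/.05)
```

```text
[0.5008 0.1033 0.1849] [[-0.0119  0.9999  0.0031]
 [ 0.9999  0.0119  0.0006]
 [ 0.0006  0.0031 -1.    ]] 1.5827259314559357 [ 0.2034  0.2926 -0.0777  1.1973 -0.      1.7623] [ 0.0009 -0.0098  0.0004 -0.0027 -0.0017  0.0002]
[ 0.0739 -0.0421  1.1788]
```

drive_tool(rows=[{"dx": 0.07, "dy": -0.04, "dz": 0.4, "wx": 0, "wy": 0, "wz": 0, "hand": 40}, {"dx": 0.07, "dy": -0.04, "dz": 0.8, "wx": 0, "wy": 0, "wz": 0, "hand": 40}, {"dx": 0.07, "dy": -0.04, "dz": 1.18, "wx": 0, "wy": 0, "wz": 0, "hand": 40}, {"dx": 0.07, "dy": -0.04, "dz": 1.18, "wx": 0, "wy": 0, "wz": 0, "hand": 40}, {"dx": 0.07, "dy": -0.04, "dz": 1.18, "wx": 0, "wy": 0, "wz": 0, "hand": 40}])

```text
clock: 12.0
eef_pos: [0.4983, 0.1069, 0.1256]
tool_rot: [0.703, 0.711, 0.001, 0.0]
ft_force: [-0.6, 0.3, 0.6]
grip_width: 0.04
grasp_force: 0.0
```

drive_tool(rows=[{"dx": 0, "dy": 0, "dz": 0, "wx": 0, "wy": 0, "wz": 0, "hand": 0}, {"dx": 0, "dy": 0, "dz": 0, "wx": 0, "wy": 0, "wz": 0, "hand": 0}, {"dx": 0, "dy": 0, "dz": 0, "wx": 0, "wy": 0, "wz": 0, "hand": 0}, {"dx": 0, "dy": 0, "dz": 0, "wx": 0, "wy": 0, "wz": 0, "hand": 0}, {"dx": 0, "dy": 0, "dz": 0, "wx": 0, "wy": 0, "wz": 0, "hand": 0}, {"dx": 0, "dy": 0, "dz": 0, "wx": 0, "wy": 0, "wz": 0, "hand": 0}])

```text
clock: 12.6
eef_pos: [0.4991, 0.1072, 0.1257]
tool_rot: [0.703, 0.712, 0.002, 0.001]
ft_force: [1.8, 0.1, 5.8]
grip_width: 0.005
grasp_force: 60.2
```

drive_tool(rows=[{"dx": 0, "dy": 0, "dz": -0.2, "wx": 0, "wy": 0, "wz": 0, "hand": 0}, {"dx": 0, "dy": 0, "dz": -0.5, "wx": 0, "wy": 0, "wz": 0, "hand": 0}, {"dx": 0, "dy": 0, "dz": -1, "wx": 0, "wy": 0, "wz": 0, "hand": 0}, {"dx": 0, "dy": 0, "dz": -1.6, "wx": 0, "wy": 0, "wz": 0, "hand": 0}, {"dx": 0, "dy": 0, "dz": -2.2, "wx": 0, "wy": 0, "wz": 0, "hand": 0}, {"dx": 0, "dy": 0, "dz": -2.8, "wx": 0, "wy": 0, "wz": 0, "hand": 0}, {"dx": 0, "dy": 0, "dz": -3, "wx": 0, "wy": 0, "wz": 0, "hand": 0}, {"dx": 0, "dy": 0, "dz": -3, "wx": 0, "wy": 0, "wz": 0, "hand": 0}, {"dx": 0, "dy": 0, "dz": -3, "wx": 0, "wy": 0, "wz": 0, "hand": 0}])

```text
clock: 13.5
eef_pos: [0.4965, 0.1068, 0.2726]
tool_rot: [0.703, 0.712, -0.001, -0.001]
ft_force: [-0.5, -0.2, -0.8]
grip_width: 0.0053
grasp_force: 59.4
```

Run:
```python
from h import *
np.set_printoptions(precision=4,suppress=True)
o=bot.get_obs();p=o['eef_pos'];print(p,o['tool_rot'],o['ft_force'],o['grip_width'])
cand=[]
for n in('side','top'):
    im=bot.camera(n)
    for r in bot.outline_of(n,'green_tag')[:3]:
        m=r['region'].astype(np.uint8);c=max(cv2.findContours(m,0,2)[0],key=cv2.contourArea);print(n,round(r['score'],2),m.sum(),np.round(r['extent']),cv2.approxPolyDP(c,1.5,True)[:,0].tolist())
    print(n,'pred',[np.round(proj(n,p+[0,dy,dz])) for dy,dz in((.032,.0183),(-.032,.0183),(-.032,-.1157),(.032,-.1157),(0,-.0537))])
```

```text
[0.4965 0.1068 0.2726] [ 0.7026  0.7116 -0.0013 -0.0009] [-0.484  -0.1512 -0.7978] 0.005264532863163921
side 0.77 311 [260. 165.  15.  39.] [[263, 145], [262, 153], [256, 151], [257, 173], [267, 182], [266, 151]]
side 0.56 266 [227. 194.   9.  62.] [[223, 165], [222, 187], [227, 224], [229, 224], [229, 203]]
side 0.32 183 [302. 235.  29.  25.] [[313, 227], [311, 225], [304, 226], [302, 235], [287, 243], [286, 246], [291, 246], [302, 235], [311, 236], [313, 234]]
side pred [array([256., 136.]), array([266., 148.]), array([266., 185.]), array([257., 172.]), array([261., 162.])]
top pred [array([230., 194.]), array([258., 192.]), array([261., 204.]), array([236., 206.]), array([247., 200.])]
```

The tag is held as predicted. Next I'll compute the transfer.

```bash
cat > go.py <<'E'
import sys
from h import *
np.set_printoptions(precision=4,suppress=True)
phi=3.43;A=np.array([.5142,-.1378]);u=np.array([np.cos(phi),np.sin(phi)])
o=bot.get_obs();M=R.from_quat(o['tool_rot']).as_matrix();p=o['eef_pos']
print(p,'tool rotvec err units',np.degrees((R.from_matrix(M).inv()*R.from_euler('zx',[phi-np.pi/2,np.pi])).as_rotvec())/5)
d=p[:2]-A; print('r',d@u,'lat',u[0]*d[1]-u[1]*d[0],'F',o['ft_force'],M[:,2])
for a in sys.argv[1:]:
    r,z=map(float,a.split(','));print(a,M.T@(np.r_[A+r*u,z]-p)/.05)
E
python3 go.py .125,.30 .125,.21
```

```text
[0.4965 0.1068 0.2726] tool rotvec err units [ -0.0191  -0.0553 -32.5487]
r -0.05263520367983515 lat -0.23948463107296047 F [ 0.3199 -0.4024 -0.1946] [-0.0035 -0.0007 -1.    ]
.125,.30 [-5.5761 -2.1169 -0.5375]
.125,.21 [-5.575  -2.1106  1.2625]
```

```bash
sed -i "s/'zx'/'ZX'/" go.py; python3 go.py
```

```text
[0.4965 0.1068 0.2726] tool rotvec err units [-0.0409  0.0018 -3.1585]
r -0.05263520367983515 lat -0.23948463107296047 F [ 0.3199 -0.4024 -0.1946] [-0.0035 -0.0007 -1.    ]
```

drive_tool(rows=[{"dx": -0.3, "dy": -0.1, "dz": -0.54, "wx": 0, "wy": 0, "wz": 0, "hand": 0}, {"dx": -1, "dy": -0.4, "dz": -0.54, "wx": 0, "wy": 0, "wz": -0.5, "hand": 0}, {"dx": -1.8, "dy": -0.7, "dz": -0.54, "wx": 0, "wy": 0, "wz": -1, "hand": 0}, {"dx": -2.6, "dy": -1.0, "dz": -0.54, "wx": 0, "wy": 0, "wz": -1.5, "hand": 0}, {"dx": -3.4, "dy": -1.3, "dz": -0.54, "wx": 0, "wy": 0, "wz": -2, "hand": 0}, {"dx": -4.2, "dy": -1.6, "dz": -0.54, "wx": 0, "wy": 0, "wz": -2.5, "hand": 0}, {"dx": -4.9, "dy": -1.9, "dz": -0.54, "wx": 0, "wy": 0, "wz": -3, "hand": 0}, {"dx": -5.4, "dy": -2.05, "dz": -0.54, "wx": 0, "wy": 0, "wz": -3.16, "hand": 0}, {"dx": -5.58, "dy": -2.12, "dz": -0.54, "wx": 0, "wy": 0, "wz": -3.16, "hand": 0}, {"dx": -5.58, "dy": -2.12, "dz": 0, "wx": 0, "wy": 0, "wz": -3.16, "hand": 0}, {"dx": -5.58, "dy": -2.12, "dz": 0.6, "wx": 0, "wy": 0, "wz": -3.16, "hand": 0}, {"dx": -5.58, "dy": -2.12, "dz": 1.26, "wx": 0, "wy": 0, "wz": -3.16, "hand": 0}, {"dx": -5.58, "dy": -2.12, "dz": 1.26, "wx": 0, "wy": 0, "wz": -3.16, "hand": 0}, {"dx": -5.58, "dy": -2.12, "dz": 1.26, "wx": 0, "wy": 0, "wz": -3.16, "hand": 0}, {"dx": -5.58, "dy": -2.12, "dz": 1.26, "wx": 0, "wy": 0, "wz": -3.16, "hand": 0}])

```text
clock: 15.2
eef_pos: [0.3963, -0.1736, 0.213]
tool_rot: [0.598, 0.802, 0.0, 0.001]
ft_force: [-1.1, -0.5, -0.1]
grip_width: 0.005
grasp_force: 59.3
```

```bash
python3 go.py .10,.2097 .05,.2097
python3 - <<'E'
from h import *
np.set_printoptions(precision=4,suppress=True)
p=bot.get_obs()['eef_pos'];w=np.array([-np.sin(3.43),np.cos(3.43),0])
for n in('side','top'):
    im=bot.camera(n)
    for r in bot.outline_of(n,'green_tag')[:3]:
        m=r['region'].astype(np.uint8);c=max(cv2.findContours(m,0,2)[0],key=cv2.contourArea);print(n,round(r['score'],2),m.sum(),np.round(r['extent']),cv2.approxPolyDP(c,1.5,True)[:,0].tolist())
    print(n,'pred',[np.round(proj(n,p+a*w+[0,0,dz])) for a,dz in((.032,.0183),(-.032,.0183),(-.032,-.1157),(.032,-.1157),(0,-.0537))])
im=bot.camera('side').astype(int); q=np.round(proj('side',p-[0,0,.0537])).astype(int)
for y in range(q[1]-14,q[1]+15,2): print(y,[tuple(im[y,x]) for x in range(q[0]-8,q[0]+9,4)])
E
```

```text
[ 0.3963 -0.1736  0.213 ] tool rotvec err units [0.0256 0.0194 0.0071]
r 0.12322599939732298 lat 0.0007416594377578356 F [-1.1262 -0.5001 -0.1334] [ 0.0026 -0.001  -1.    ]
.10,.2097 [0.0147 0.4644 0.0662]
.05,.2097 [0.014  1.4644 0.0684]
side 0.74 1040 [267. 373.  18.  82.] [[258, 330], [258, 370], [264, 373], [265, 410], [267, 413], [273, 411], [270, 371], [275, 368], [272, 330]]
side 0.65 481 [275. 253.  25.  44.] [[266, 242], [266, 262], [283, 276], [284, 242], [279, 239], [277, 248], [273, 248]]
side 0.5 272 [227. 195.  11.  60.] [[223, 165], [222, 189], [227, 224], [229, 224], [229, 202]]
side pred [array([285., 244.]), array([266., 229.]), array([267., 263.]), array([284., 277.]), array([275., 256.])]
top 0.57 240 [234. 251.  38.  20.] [[216, 240], [216, 243], [223, 249], [252, 259], [247, 252]]
top pred [array([380., 229.]), array([354., 238.]), array([347., 245.]), array([369., 237.]), array([362., 238.])]
242 [(np.int64(42), np.int64(56), np.int64(41)), (np.int64(40), np.int64(41), np.int64(36)), (np.int64(72), np.int64(71), np.int64(67)), (np.int64(42), np.int64(73), np.in
[... 2537 characters left out ...]
64(73))]
266 [(np.int64(148), np.int64(147), np.int64(138)), (np.int64(63), np.int64(80), np.int64(60)), (np.int64(99), np.int64(96), np.int64(81)), (np.int64(80), np.int64(86), np.int64(68)), (np.int64(85), np.int64(98), np.int64(76))]
268 [(np.int64(150), np.int64(150), np.int64(139)), (np.int64(120), np.int64(125), np.int64(112)), (np.int64(75), np.int64(84), np.int64(65)), (np.int64(96), np.int64(93), np.int64(77)), (np.int64(89), np.int64(104), np.int64(81))]
270 [(np.int64(151), np.int64(150), np.int64(140)), (np.int64(150), np.int64(149), np.int64(138)), (np.int64(83), np.int64(96), np.int64(78)), (np.int64(92), np.int64(93), np.int64(76)), (np.int64(89), np.int64(104), np.int64(79))]
```

The eye sits where predicted, so I'll thread it over the tip slowly.

drive_tool(rows=[{"dx": 0.01, "dy": 0.1, "dz": 0.06, "wx": 0, "wy": 0, "wz": 0, "hand": 0}, {"dx": 0.01, "dy": 0.3, "dz": 0.06, "wx": 0, "wy": 0, "wz": 0, "hand": 0}, {"dx": 0.01, "dy": 0.5, "dz": 0.06, "wx": 0, "wy": 0, "wz": 0, "hand": 0}, {"dx": 0.01, "dy": 0.65, "dz": 0.06, "wx": 0, "wy": 0, "wz": 0, "hand": 0}, {"dx": 0.01, "dy": 0.75, "dz": 0.06, "wx": 0, "wy": 0, "wz": 0, "hand": 0}, {"dx": 0.01, "dy": 0.8, "dz": 0.06, "wx": 0, "wy": 0, "wz": 0, "hand": 0}, {"dx": 0.01, "dy": 0.8, "dz": 0.06, "wx": 0, "wy": 0, "wz": 0, "hand": 0}])

```text
clock: 16.15
eef_pos: [0.4335, -0.1614, 0.2081]
tool_rot: [0.598, 0.802, -0.0, -0.0]
ft_force: [-0.1, 0.4, -0.8]
grip_width: 0.0052
grasp_force: 59.3
```

```bash
python3 go.py .05,.2097
```

```text
[ 0.4335 -0.1614  0.2081] tool rotvec err units [-0.0041 -0.0025  0.0064]
r 0.08409486329531315 lat -0.0003774625766998496 F [-0.0992  0.3766 -0.7598] [-0.0004  0.0001 -1.    ]
.05,.2097 [-0.0079  0.6819 -0.0316]
```

drive_tool(rows=[{"dx": 0, "dy": 0.08, "dz": -0.02, "wx": 0, "wy": 0, "wz": 0, "hand": 0}, {"dx": 0, "dy": 0.16, "dz": -0.02, "wx": 0, "wy": 0, "wz": 0, "hand": 0}, {"dx": 0, "dy": 0.25, "dz": -0.02, "wx": 0, "wy": 0, "wz": 0, "hand": 0}, {"dx": 0, "dy": 0.25, "dz": -0.02, "wx": 0, "wy": 0, "wz": 0, "hand": 0}])

```text
clock: 16.55
eef_pos: [0.4458, -0.1579, 0.2094]
tool_rot: [0.598, 0.802, 0.0, 0.0]
ft_force: [-0.7, -0.3, -0.7]
grip_width: 0.005
grasp_force: 59.3
```

drive_tool(rows=[{"dx": 0, "dy": 0.1, "dz": 0, "wx": 0, "wy": 0, "wz": 0, "hand": 0}, {"dx": 0, "dy": 0.2, "dz": 0, "wx": 0, "wy": 0, "wz": 0, "hand": 0}, {"dx": 0, "dy": 0.3, "dz": 0, "wx": 0, "wy": 0, "wz": 0, "hand": 0}, {"dx": 0, "dy": 0.4, "dz": 0, "wx": 0, "wy": 0, "wz": 0, "hand": 0}, {"dx": 0, "dy": 0.43, "dz": 0, "wx": 0, "wy": 0, "wz": 0, "hand": 0}, {"dx": 0, "dy": 0.43, "dz": 0, "wx": 0, "wy": 0, "wz": 0, "hand": 0}])

```text
clock: 17.15
eef_pos: [0.4661, -0.1517, 0.2092]
tool_rot: [0.598, 0.802, -0.0, -0.0]
ft_force: [-0.2, -0.3, -1.2]
grip_width: 0.0049
grasp_force: 59.4
```

```bash
python3 go.py .05,.1907
python3 - <<'E'
from h import *
for n in('top','side'):
    bot.camera(n)
    for r in bot.outline_of(n,'hook')[:2]:
        m=r['region'].astype(np.uint8);c=max(cv2.findContours(m,0,2)[0],key=cv2.contourArea);print(n,round(r['score'],2),m.sum(),cv2.approxPolyDP(c,1.5,True)[:,0].tolist())
    print([np.round(proj(n,[.5142+r*np.cos(3.43),-.1378+r*np.sin(3.43),z])) for r,z in((.08,.166),(.08,.15),(.03,.15))])
E
```

```text
[ 0.4661 -0.1517  0.2092] tool rotvec err units [-0.0016 -0.0005  0.0056]
r 0.05011334619348944 lat -0.0003328117914206466 F [-0.228  -0.2856 -1.1542] [-0.0001 -0.     -1.    ]
.05,.1907 [-0.0067  0.0023  0.37  ]
[array([356., 221.]), array([355., 222.]), array([348., 204.])]
side 0.43 115 [[307, 225], [307, 235], [311, 235], [313, 228]]
[array([287., 244.]), array([287., 248.]), array([300., 238.])]
```

No force during threading. Now I'll lower gently.

drive_tool(rows=[{"dx": 0, "dy": 0, "dz": 0.08, "wx": 0, "wy": 0, "wz": 0, "hand": 0}, {"dx": 0, "dy": 0, "dz": 0.16, "wx": 0, "wy": 0, "wz": 0, "hand": 0}, {"dx": 0, "dy": 0, "dz": 0.24, "wx": 0, "wy": 0, "wz": 0, "hand": 0}, {"dx": 0, "dy": 0, "dz": 0.28, "wx": 0, "wy": 0, "wz": 0, "hand": 0}, {"dx": 0, "dy": 0, "dz": 0.28, "wx": 0, "wy": 0, "wz": 0, "hand": 0}])

```text
clock: 17.85
eef_pos: [0.4654, -0.1518, 0.1947]
tool_rot: [0.598, 0.801, -0.0, -0.001]
ft_force: [-0.5, 1.0, -0.8]
grip_width: 0.005
grasp_force: 59.4
```

drive_tool(rows=[{"dx": 0, "dy": 0, "dz": 0.02, "wx": 0, "wy": 0, "wz": 0, "hand": 0}, {"dx": 0, "dy": 0, "dz": 0.04, "wx": 0, "wy": 0, "wz": 0, "hand": 0}, {"dx": 0, "dy": 0, "dz": 0.04, "wx": 0, "wy": 0, "wz": 0, "hand": 0}])

```text
clock: 18.15
eef_pos: [0.4658, -0.1519, 0.1933]
tool_rot: [0.598, 0.801, 0.0, 0.0]
ft_force: [-0.3, 0.1, -0.8]
grip_width: 0.005
grasp_force: 59.4
```

drive_tool(rows=[{"dx": 0, "dy": 0, "dz": 0.02, "wx": 0, "wy": 0, "wz": 0, "hand": 0}, {"dx": 0, "dy": 0, "dz": 0.02, "wx": 0, "wy": 0, "wz": 0, "hand": 0}])

```text
clock: 18.35
eef_pos: [0.4657, -0.1519, 0.1922]
tool_rot: [0.598, 0.801, -0.0, -0.0]
ft_force: [0.2, 0.2, -0.7]
grip_width: 0.005
grasp_force: 59.4
```

drive_tool(rows=[{"dx": 0, "dy": 0, "dz": 0.02, "wx": 0, "wy": 0, "wz": 0, "hand": 0}, {"dx": 0, "dy": 0, "dz": 0.02, "wx": 0, "wy": 0, "wz": 0, "hand": 0}])

```text
clock: 18.55
eef_pos: [0.4657, -0.1518, 0.1912]
tool_rot: [0.598, 0.801, -0.0, -0.0]
ft_force: [0.8, 0.2, -1.1]
grip_width: 0.0048
grasp_force: 59.4
```

drive_tool(rows=[{"dx": 0, "dy": 0, "dz": 0.01, "wx": 0, "wy": 0, "wz": 0, "hand": 0}, {"dx": 0, "dy": 0, "dz": 0.01, "wx": 0, "wy": 0, "wz": 0, "hand": 0}])

```text
clock: 18.75
eef_pos: [0.4658, -0.1519, 0.1908]
tool_rot: [0.598, 0.801, -0.0, 0.0]
ft_force: [0.9, -0.3, -1.4]
grip_width: 0.0049
grasp_force: 59.4
```

drive_tool(rows=[{"dx": 0, "dy": 0, "dz": 0.01, "wx": 0, "wy": 0, "wz": 0, "hand": 0}, {"dx": 0, "dy": 0, "dz": 0.01, "wx": 0, "wy": 0, "wz": 0, "hand": 0}])

```text
clock: 18.95
eef_pos: [0.4659, -0.1519, 0.1906]
tool_rot: [0.598, 0.801, 0.0, 0.0]
ft_force: [-0.4, 0.1, 1.1]
grip_width: 0.005
grasp_force: 59.8
```

drive_tool(rows=[{"dx": 0, "dy": 0, "dz": 0.01, "wx": 0, "wy": 0, "wz": 0, "hand": 0}, {"dx": 0, "dy": 0, "dz": 0.01, "wx": 0, "wy": 0, "wz": 0, "hand": 0}])

```text
clock: 19.15
eef_pos: [0.4659, -0.1519, 0.1903]
tool_rot: [0.598, 0.801, 0.0, 0.0]
ft_force: [-1.0, 1.1, 3.8]
grip_width: 0.0049
grasp_force: 60.2
```

Contact is at the predicted height, with about 4 N. Next I'll release and lift straight off.

drive_tool(rows=[{"dx": 0, "dy": 0, "dz": -0.005, "wx": 0, "wy": 0, "wz": 0, "hand": 0}, {"dx": 0, "dy": 0, "dz": -0.005, "wx": 0, "wy": 0, "wz": 0, "hand": 0}, {"dx": 0, "dy": 0, "dz": -0.005, "wx": 0, "wy": 0, "wz": 0, "hand": 8}, {"dx": 0, "dy": 0, "dz": -0.005, "wx": 0, "wy": 0, "wz": 0, "hand": 12}, {"dx": 0, "dy": 0, "dz": -0.005, "wx": 0, "wy": 0, "wz": 0, "hand": 20}, {"dx": 0, "dy": 0, "dz": -0.005, "wx": 0, "wy": 0, "wz": 0, "hand": 30}, {"dx": 0, "dy": 0, "dz": -0.005, "wx": 0, "wy": 0, "wz": 0, "hand": 40}, {"dx": 0, "dy": 0, "dz": -0.005, "wx": 0, "wy": 0, "wz": 0, "hand": 40}, {"dx": 0, "dy": 0, "dz": -0.1, "wx": 0, "wy": 0, "wz": 0, "hand": 40}, {"dx": 0, "dy": 0, "dz": -0.4, "wx": 0, "wy": 0, "wz": 0, "hand": 40}, {"dx": 0, "dy": 0, "dz": -0.9, "wx": 0, "wy": 0, "wz": 0, "hand": 40}, {"dx": 0, "dy": 0, "dz": -1.5, "wx": 0, "wy": 0, "wz": 0, "hand": 40}, {"dx": 0, "dy": 0, "dz": -2, "wx": 0, "wy": 0, "wz": 0, "hand": 40}, {"dx": 0, "dy": 0, "dz": -2, "wx": 0, "wy": 0, "wz": 0, "hand": 40}])

```text
clock: 20.55
eef_pos: [0.4677, -0.1525, 0.2941]
tool_rot: [0.598, 0.801, 0.001, 0.004]
ft_force: [-0.5, 0.3, 0.9]
grip_width: 0.0403
grasp_force: 0.0
```

drive_tool(rows=[{"dx": 1, "dy": 0, "dz": 0, "wx": 0, "wy": 0, "wz": 0, "hand": 40}, {"dx": 2, "dy": 0, "dz": 0, "wx": 0, "wy": 0, "wz": 0, "hand": 40}, {"dx": 2.5, "dy": 0, "dz": 0, "wx": 0, "wy": 0, "wz": 0, "hand": 40}, {"dx": 2.5, "dy": 0, "dz": 0, "wx": 0, "wy": 0, "wz": 0, "hand": 40}, {"dx": 2.5, "dy": 0, "dz": 0, "wx": 0, "wy": 0, "wz": 0, "hand": 40}])

```text
clock: 21.05
eef_pos: [0.4301, -0.0318, 0.2896]
tool_rot: [0.598, 0.802, -0.0, 0.0]
ft_force: [-0.1, -0.3, -0.4]
grip_width: 0.0402
grasp_force: 0.0
```

Run:
```python
from h import *
o=bot.get_obs();print(o['eef_pos'],o['ft_force'],o['grip_width'])
f=3.43;u=np.array([np.cos(f),np.sin(f),0]);w=np.array([-u[1],u[0],0]);E=np.array([.5142,-.1378,.137])+.05*u
for k in range(2):
  for n in('side','top'):
    bot.camera(n)
    for r in bot.outline_of(n,'green_tag')[:3]:
        m=r['region'].astype(np.uint8);c=max(cv2.findContours(m,0,2)[0],key=cv2.contourArea);print(n,round(r['score'],2),m.sum(),np.round(r['extent']),cv2.approxPolyDP(c,1.5,True)[:,0].tolist())
    if k==0: print(n,'pred',[np.round(proj(n,E+a*w+[0,0,dz])) for a,dz in((.032,.072),(-.032,.072),(-.032,-.062),(.032,-.062))])
```

```text
[ 0.43014951 -0.03180792  0.28963325] [-0.10581104 -0.315078   -0.38098566] 0.04020482543267506
side 0.86 605 [294. 244.  24.  43.] [[286, 220], [287, 242], [293, 239], [298, 243], [296, 249], [290, 247], [286, 250], [286, 253], [296, 262], [303, 265], [304, 232]]
side 0.68 245 [226. 195.  10.  58.] [[223, 166], [223, 196], [228, 222], [229, 203]]
side pred [array([306., 234.]), array([287., 220.]), array([286., 253.]), array([302., 266.])]
top 0.54 310 [235. 251.  37.  23.] [[216, 241], [221, 248], [248, 260], [254, 259], [248, 251], [231, 244]]
top pred [array([366., 203.]), array([342., 211.]), array([335., 221.]), array([357., 213.])]
side 0.53 271 [226. 194.   9.  57.] [[222, 166], [222, 189], [228, 224], [229, 203], [225, 169]]
top 0.57 255 [235. 253.  37.  17.] [[216, 242], [228, 252], [252, 258], [249, 253], [235, 246], [219, 241]]
```

The tag hangs within 2 px of the predicted pose, and its outline shows the arm crossing the eye at the tip's expected pixel, about (287,246). I'll let it settle and hand it in.

drive_tool(rows=[{"dx": 0, "dy": 0, "dz": 0, "wx": 0, "wy": 0, "wz": 0, "hand": 40}, {"dx": 0, "dy": 0, "dz": 0, "wx": 0, "wy": 0, "wz": 0, "hand": 40}, {"dx": 0, "dy": 0, "dz": 0, "wx": 0, "wy": 0, "wz": 0, "hand": 40}, {"dx": 0, "dy": 0, "dz": 0, "wx": 0, "wy": 0, "wz": 0, "hand": 40}, {"dx": 0, "dy": 0, "dz": 0, "wx": 0, "wy": 0, "wz": 0, "hand": 40}, {"dx": 0, "dy": 0, "dz": 0, "wx": 0, "wy": 0, "wz": 0, "hand": 40}, {"dx": 0, "dy": 0, "dz": 0, "wx": 0, "wy": 0, "wz": 0, "hand": 40}, {"dx": 0, "dy": 0, "dz": 0, "wx": 0, "wy": 0, "wz": 0, "hand": 40}, {"dx": 0, "dy": 0, "dz": 0, "wx": 0, "wy": 0, "wz": 0, "hand": 40}, {"dx": 0, "dy": 0, "dz": 0, "wx": 0, "wy": 0, "wz": 0, "hand": 40}])

```text
clock: 22.45
eef_pos: [0.4302, -0.032, 0.2898]
tool_rot: [0.598, 0.801, -0.0, 0.0]
ft_force: [0.3, -0.3, 0.5]
grip_width: 0.0399
grasp_force: 0.0
```

```bash
python3 -c "
from workcell import bot
print(bot.job_done())"
```

```text
the job is handed in; nothing more can be done
None
```

I swung the hook onto its red pin (wrist force peaked at about 9 N), hung the small green tag on it by its eye and handed the job in at about 22 s; no verdict came back, but the last camera check had the tag hanging within 2 px of where it should be.

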